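# Pack the weighted vases and latch the keeper bar

### The job

The little blue vases look alike, but some have a heavy weighted foot and the others are plain and light. Swing the keeper bar wide open, heft each vase, stand every weighted one in a bay of the wooden carrying rack and every plain one upright in the red tray, and only then swing the keeper bar fully shut over the rack until it snaps past its catch and stays there. Leave the other pottery on the stall where it stands.

Things in the scene. Friction and masses are not known exactly. Their poses are not given: they have to be found in the camera images.
- vase_1: One of 3 to 5 squat blue vases that look alike, 76 mm tall, round: foot 52 mm across, belly 58 mm across from 6 to 28 mm up, shoulder to 40 mm, above it a straight neck 26 mm across to hold it by. Origin: centre of the underside; z up. Weighted (340 to 480 g; one to three of those present) or plain (100 to 145 g; none to two), whatever its number or place.
- vase_2: One of 3 to 5 squat blue vases that look alike, 76 mm tall, round: foot 52 mm across, belly 58 mm across from 6 to 28 mm up, shoulder to 40 mm, above it a straight neck 26 mm across to hold it by. Origin: centre of the underside; z up. Weighted (340 to 480 g; one to three of those present) or plain (100 to 145 g; none to two), whatever its number or place.
- vase_3: One of 3 to 5 squat blue vases that look alike, 76 mm tall, round: foot 52 mm across, belly 58 mm across from 6 to 28 mm up, shoulder to 40 mm, above it a straight neck 26 mm across to hold it by. Origin: centre of the underside; z up. Weighted (340 to 480 g; one to three of those present) or plain (100 to 145 g; none to two), whatever its number or place.
- vase_4: One of 3 to 5 squat blue vases that look alike, 76 mm tall, round: foot 52 mm across, belly 58 mm across from 6 to 28 mm up, shoulder to 40 mm, above it a straight neck 26 mm across to hold it by. Origin: centre of the underside; z up. Weighted (340 to 480 g; one to three of those present) or plain (100 to 145 g; none to two), whatever its number or place.
- vase_5: One of 3 to 5 squat blue vases that look alike, 76 mm tall, round: foot 52 mm across, belly 58 mm across from 6 to 28 mm up, shoulder to 40 mm, above it a straight neck 26 mm across to hold it by. Origin: centre of the underside; z up. Weighted (340 to 480 g; one to three of those present) or plain (100 to 145 g; none to two), whatever its number or place.
- rack: Fixed wooden carrying rack, 228 by 80 mm, a row of three open-topped bays along its x, each 68 mm square inside, centred at x = -74, 0, +74 mm; floor top 8 mm, walls and dividers 6 mm thick, 32 mm high. Steel hinge post 20 mm thick, 90 mm high at x = -126 mm. Origin: centre of its underside; z up.
- bay_1 (a point): Centre of the floor of the bay next to the hinge post, 8 mm above the table; a vase stands here.
- bay_2 (a point): Centre of the floor of the middle bay.
- bay_3 (a point): Centre of the floor of the bay next to the catch post. The catch post is a wooden block at rack x = +126 mm, 24 mm (x) by 60 mm (y), 76 mm high, with a sprung steel ball in its top and an ear up to 110 mm at y = -26 mm.
- keeper (a joint): Angle (rad) of the brass keeper bar about its upright hinge: 0 = shut, over the three bays along the rack's x; grows counter-clockwise seen from above, towards the rack's +y side, to a stop at 1.5. Bar 18 mm wide, 90 to 102 mm above the table, 255 mm long from the hinge; it clears standing vases by 6 mm. Stays where it is left.
- keeper_knob (a point): The red upright knob on the keeper bar, a cylinder 18 mm across standing from 102 to 146 mm above the table, 190 mm along the bar from the hinge axis. This point is on its axis, 124 mm above the table.
- keeper_hinge (a point): Point on the keeper's hinge axis, 96 mm above the table. The bar swings easily, but over the last 0.13 rad before shut its tip must be pushed over the sprung catch ball (up to about 10 N at the knob); past the ball it lies at its stop at 0 and the ball holds it there.
- tray: Red display tray, fixed in place, 200 mm (its x) by 130 mm (its y), walls 5 mm thick and 14 mm high, floor 5 mm thick. Origin: centre of its underside; z up.
- owl: Bystander, leave alone: orange pottery owl, 48 mm across, 75 mm tall, standing among the vases. Origin: centre of its underside.
- mug: Bystander, leave alone: white mug, 68 mm across, 75 mm tall. Origin: centre of its underside.
- saucer: Bystander, leave alone: blue plate, 130 mm across, 14 mm high. Origin: centre of its underside.
- bowl: Bystander, leave alone: brown bowl, 100 mm across, 42 mm high. Origin: centre of its underside.
- soda: Bystander, leave alone: amber bottle, 48 mm across, 150 mm tall. Origin: centre of its underside.
- jar_green: Bystander, leave alone: green jar, 64 mm across, 90 mm tall. Origin: centre of its underside.
- cup: Bystander, leave alone: small brown cup, 56 mm across, 50 mm tall. Origin: centre of its underside.

How it is judged (in metres and radians):
On the way, in this order (a step that is already met when the one before it is completed fails the run):
1. the keeper bar is swung wide open (beyond 0.9 rad) (value of joint keeper above 0.9 rad), for 0.1 s.
2. every weighted vase stands in the rack and every plain one in the tray, released, with the keeper bar still open (beyond 0.3 rad) (x of vase_1 in the frame of rack between -0.113 and 0.113 m and y of vase_1 in the frame of rack between -0.037 and 0.037 m and z of vase_1 in the frame of rack between 0.004 and 0.014 m and angle between each of vase_1, vase_2, vase_3, vase_4, vase_5's own z axis and vertical below 0.15 rad and x of vase_2 in the frame of rack between -0.113 and 0.113 m and y of vase_2 in the frame of rack between -0.037 and 0.037 m and z of vase_2 in the frame of rack between 0.004 and 0.014 m and x of vase_3 in the frame of rack between -0.113 and 0.113 m and y of vase_3 in the frame of rack between -0.037 and 0.037 m and z of vase_3 in the frame of rack between 0.004 and 0.014 m and x of vase_4 in the frame of tray between -0.095 and 0.095 m and y of vase_4 in the frame of tray between -0.06 and 0.06 m and z of vase_4 in the frame of tray between 0.001 and 0.011 m and x of vase_5 in the frame of tray between -0.095 and 0.095 m and y of vase_5 in the frame of tray between -0.06 and 0.06 m and z of vase_5 in the frame of tray between 0.001 and 0.011 m and contact force between each of vase_1, vase_2, vase_3, vase_4, vase_5 and the fingers below 0.1 N and value of joint keeper above 0.3 rad), for 0.2 s.
3. the keeper bar is shut past its catch (below 0.025 rad) (value of joint keeper below 0.025 rad), for 0.3 s.
At the end, for the whole second after the job is handed in: Every weighted vase stands on the rack's floor between its walls, every plain vase on the tray's floor between its walls (upright within 0.15 rad, at rest, released), and the keeper bar is shut behind its catch ball (below 0.025 rad) (x of vase_1 in the frame of rack between -0.113 and 0.113 m and y of vase_1 in the frame of rack between -0.037 and 0.037 m and z of vase_1 in the frame of rack between 0.004 and 0.014 m and angle between each of vase_1, vase_2, vase_3, vase_4, vase_5's own z axis and vertical below 0.15 rad and x of vase_2 in the frame of rack between -0.113 and 0.113 m and y of vase_2 in the frame of rack between -0.037 and 0.037 m and z of vase_2 in the frame of rack between 0.004 and 0.014 m and x of vase_3 in the frame of rack between -0.113 and 0.113 m and y of vase_3 in the frame of rack between -0.037 and 0.037 m and z of vase_3 in the frame of rack between 0.004 and 0.014 m and x of vase_4 in the frame of tray between -0.095 and 0.095 m and y of vase_4 in the frame of tray between -0.06 and 0.06 m and z of vase_4 in the frame of tray between 0.001 and 0.011 m and x of vase_5 in the frame of tray between -0.095 and 0.095 m and y of vase_5 in the frame of tray between -0.06 and 0.06 m and z of vase_5 in the frame of tray between 0.001 and 0.011 m and linear speed of each of vase_1, vase_2, vase_3, vase_4, vase_5 below 0.02 m/s and contact force between each of vase_1, vase_2, vase_3, vase_4, vase_5 and the fingers below 0.1 N and value of joint keeper below 0.025 rad); the robot touches nothing.
It fails at once if a bystander is shoved more than 40 mm or tipped over (distance of any of owl, mug, saucer, bowl, soda, jar_green, cup from where it was at the start of the episode above 0.04 m or angle between any of owl, mug, saucer, bowl, soda, jar_green, cup's own z axis and vertical above 0.6 rad).
Of vase_1, vase_2, vase_3, vase_4, vase_5 only 3 to 5 are there at a start; the rules pass over those that are not, and their reading is None.
At some moment in a run one of vase_1, vase_2, vase_3, vase_4, vase_5 may be knocked a few centimetres aside while the robot is not near it.
It also fails if it takes over 210 s, if anything falls off the work surface, if the arm or the gripper's body presses on something with over 40 N, if the wrist force passes 120 N, or if a joint passes its speed limit or range.

### The arm

A 6-joint arm with a two-finger parallel gripper is mounted at the origin on the work surface. World frame = base frame: x ahead of the robot, y to its left, z up, the work surface at z = 0. Lengths are in mm, angles in degrees, forces in N, time in s.
With the tool pointing down it reaches from about 350 to 850 mm from the base axis. Payload 8.1 kg.
Tool frame: the origin (TCP) lies between the finger pads; the fingertips stand 22 mm ahead of it and the grasp point (between the pads) lies 3 mm ahead of it (r.nose_length is the z of the fingertips in the tool frame, in mm); z points along the fingers, x is the direction in which the jaws open and shut, and the axes are right-handed (so a half turn about z gives the same grasp; the last joint's range is limited). The gripper opens to 85 mm and grips with 20 to 120 N. Pads are 22 mm wide; open, the fingers measure 114 mm over their backs; the gripper's body (76 mm by 85 mm) begins 54 mm behind the grasp point. The pads swing forward as they close: fully open they stand 13 mm farther back than shut.
Start: joints at [66.899, 7.471, 85.268, -0, 87.261, -4.893], TCP at [187.465, 569.967, 253.292] pointing down, gripper open.
Joint ranges: [-169.43, 169.43], [-51.17, 129.36], [1.28, 143.12], [-76.62, 256.62], [0, 156.53], [-152.29, 152.29]. Speed limits (degrees/s): [136.94, 136.94, 159.86, 180, 180, 180].

### API

Orientations are given as [roll, pitch, yaw] about the fixed x, y, z axes, in that order (R = Rz(yaw) Ry(pitch) Rx(roll)).
In Python, from bench import r gives the robot as it stands.
- The arm moves only by the shell command python3 -m jog 'ROWS' [FORCE]. ROWS is JSON, a list of rows, each a list of 5 numbers: the shift along the tool's x, y, z in m, then the turn about the tool's z in degrees, then the opening in per cent of the stroke, from 0 (shut) to 100 (fully open). A call has 1 to 8 rows; each row is the pose to reach, as a shift and turn from the pose measured when the call began, along the tool's axes at that moment; what a row does not reach only later rows make up. A row lasts 1/10 s, in which the tool goes at most 50 mm and 8.59 degrees, less where a joint would pass 70% of its speed; a pose out of reach is approached as far as the arm can. A call with a gripper value outside its range is refused whole. The fingers move at their own pace and stop on an object; FORCE is the grip in N (left out, the last holds). Time passes only in rows, so rows that repeat a pose let the fingers close. It gives the time, the measured TCP pose, the force and the opening at its end, in the units of the state.
- r.sense(): the state, without advancing time (a new reading comes with each control period).
- r.snapshot(name): name is "scene" or "top"; returns a dict with "image" (384x512x3 uint8, red, green, blue), "K" (3x3 intrinsics, pixels), "T" (4x4, takes a point from camera to world coordinates). Camera axes: x right, y down, z forward; pixel columns grow to the right and rows downward; lengths in mm; the calibration is good to about 2 mm. A picture is of the moment at which its call begins. There is no depth.
- r.hand_in(): hands the job in, once; it reports no verdict.
Trained networks look in a picture, given as the dict that the camera call returned (one of the last four; its "shot" number tells which), for a name from the list of things; names that differ only in an ending like _2 or _b are one class to them, and where a whole thing is asked for, a point or a joint stands for the part that bears it (a point fixed in the world has none). Each returns a list of dicts, best first, with "conf" (0 to 1); they miss things now and then, are a little off and sometimes report something else, mostly with a low value. They report only what shows in the picture. A call takes as long as a camera call.
- r.search_frame(picture, label): "bbox" ([left, top, right, bottom] in pixels, round what is visible of it).
- r.pinpoint(picture, label): "uv" ([column, row] in pixels: a listed point, or the origin of a listed thing).
The state is a dict: "time": time; "joint_pos": joint angles; "qd": joint speeds; "joint_efforts": joint torques, N m; "tool_pos": TCP position; "tcp_rot": TCP orientation; "ft_force": force on the tool from outside, world axes, zero at the start; "wrist_torque": the same for the moment, N m; "finger_gap": finger opening in mm.
Only numpy, scipy, OpenCV 4.12 (cv2) and the standard library are available. Lean on these libraries where they do the work, as an engineer would, in place of code of your own. Each camera call takes 0.05 s, during which the arm holds its last target. There are 200 camera calls.

## Working session

There is one attempt and no reset: what is moved stays moved. The work goes in short steps, Python scripts to look and compute and a shell command to move; the robot and the scene stay as the last step left them, time stands still between calls to the robot, and variables do not carry over. Pictures are saved under pics/ and viewed, about 12 in all and at most 16, crops included, and the job is handed in when it is done.

```bash
ls; mkdir -p pics; cat > h.py <<'E'
import numpy as np, cv2
from bench import r
def ray(s,uv,z):
    K=np.array(s["K"]);T=np.array(s["T"]);d=T[:3,:3]@np.linalg.inv(K)@np.array([uv[0],uv[1],1.]);o=T[:3,3]
    return (o+d*(z-o[2])/d[2])[:2].round(1)
def save(s,n,f=1.5,crop=None):
    im=np.array(s["image"])[:,:,::-1]
    if crop: im=im[crop[1]:crop[3],crop[0]:crop[2]]
    cv2.imwrite(f"pics/{n}.png",cv2.resize(im,None,fx=f,fy=f,interpolation=cv2.INTER_CUBIC))
E
python3 - <<'E'
from h import *
for n in("top","scene"):
    s=r.snapshot(n);save(s,n+"0")
    print(n,np.array(s["T"]).round(2).tolist(),s["K"])
    for l,z in [("vase_1",0),("rack",0),("bay_1",8),("bay_2",8),("bay_3",8),("keeper_knob",124),("keeper_hinge",96),("tray",0),("owl",0),("mug",0),("saucer",0),("bowl",0),("soda",0),("jar_green",0),("cup",0)]:
        print(l,[(round(d["conf"],2),np.round(d["uv"]).tolist(),ray(s,d["uv"],z).tolist()) for d in r.pinpoint(s,l)][:6])
print(r.sense())
E
```

```text
pics
top [[0.0, -0.99, 0.12, 476.97], [-1.0, -0.0, -0.01, 53.61], [0.01, -0.12, -0.99, 1145.13], [0.0, 0.0, 0.0, 1.0]] [[355.08629214   0.         250.58661664]
 [  0.         355.08629214 193.08509236]
 [  0.           0.           1.        ]]
vase_1 [(0.85, [286.0, 184.0], [646.8, -66.6]), (0.7, [287.0, 236.0], [479.1, -69.5]), (0.66, [283.0, 206.0], [576.2, -57.3]), (0.66, [311.0, 177.0], [668.4, -150.9]), (0.51, [320.0, 238.0], [470.3, -173.5])]
rack [(0.64, [209.0, 240.0], [465.7, 179.1]), (0.61, [214.0, 203.0], [583.1, 167.6])]
bay_1 [(0.9, [211.0, 198.0], [600.8, 175.4]), (0.76, [213.0, 221.0], [525.0, 167.3]), (0.57, [216.0, 181.0], [655.2, 160.6])]
bay_2 [(0.9, [211.0, 198.0], [600.8, 175.4]), (0.76, [213.0, 221.0], [525.0, 167.3]), (0.57, [216.0, 181.0], [655.2, 160.6])]
bay_3 [(0.9, [211.0, 198.0], [600.8, 175.4]), (0.76, [213.0, 221.0], [525.0, 167.3]), (0.57, [216.0, 181.0], [655.2, 160.6])]
keeper_knob [(0.93, [175.0, 184.0], [626.3, 266.8])]
keeper_hinge [(0.71, [210.0, 239.0], [469.5, 168.4])]
tray [(0.7, [383.0, 233.0], [487.0, -376.7]), (0.52, [107.0, 249.0], [435.
[... 2186 characters left out ...]
[381.0, 173.0], [434.6, 500.2])]
{'time': 1.6, 'joint_pos': array([ 6.68992810e+01,  7.47142581e+00,  8.52677995e+01, -2.96316797e-04,
        8.72609556e+01, -4.89432067e+00]), 'qd': array([ 0.05645035, -0.07922548, -0.03948636,  0.0101088 , -0.10861302,
        0.0427689 ]), 'joint_efforts': array([-3.64215630e-04, -5.69296718e+01, -5.00854933e+01, -1.56023193e-04,
        1.10821518e-03,  7.02505326e-05]), 'tool_pos': array([187.45988664, 569.96993366, 253.28951704]), 'tcp_rot': array([1.79999721e+02, 2.05573018e-04, 7.17936158e+01]), 'ft_force': array([-0.32140899,  1.05282093,  0.07406396]), 'wrist_torque': array([ 0.02970736, -0.00684294, -0.03865429]), 'finger_gap': 85.48913415136516}
```

View pics/top0.png

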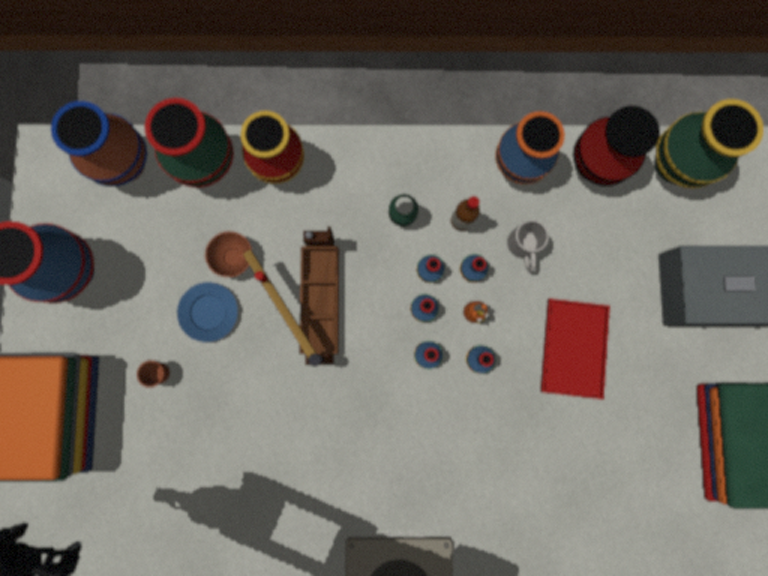

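View pics/scene0.png

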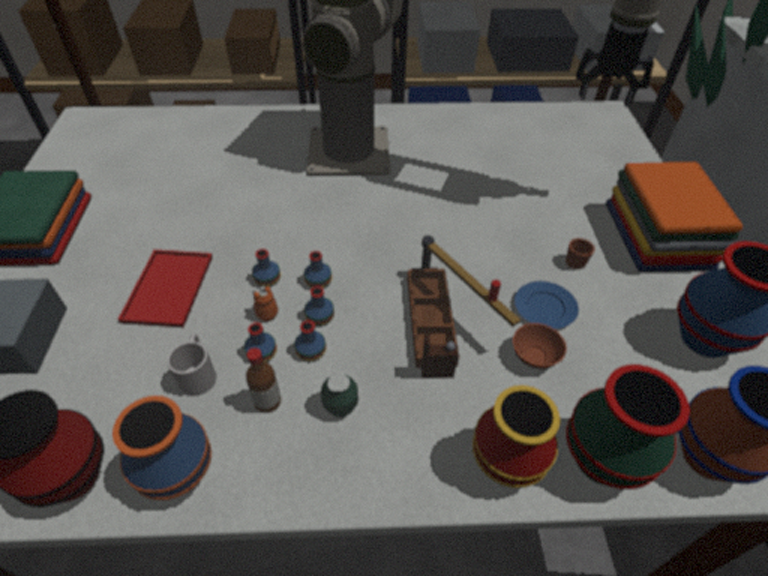

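Five vases, owl in the middle of the far column, rack to the left with keeper at about 0.55 rad, and red tray at right. I'll refine by averaging detections from several shots.

```bash
cat >> h.py <<'E'
from scipy.optimize import least_squares
def collect(labels,n=2,cams=("top","scene"),cmin=0.45):
    out={}
    for _ in range(n):
        for c in cams:
            s=r.snapshot(c)
            for l,z in labels:
                for d in r.pinpoint(s,l):
                    if d["conf"]>cmin: out.setdefault(l,[]).append((c,*ray(s,d["uv"],z)))
    return out
def cluster(p,tol=35):
    cl=[]
    for q in p:
        for c in cl:
            if np.hypot(*(np.median([k[1:] for k in c],axis=0)-np.array(q[1:],float)))<tol: c.append(q);break
        else: cl.append([q])
    for c in cl:
        a=np.array([k[1:] for k in c],float)
        t=[np.median([k[1:] for k in c if k[0]==m],axis=0).round(1).tolist() for m in("top","scene") if any(k[0]==m for k in c)]
        print("  ",len(c),np.median(a,axis=0).round(1),"per cam",t)
E
python3 - <<'E'
from h import *
o=collect([("vase_1",0),("bay_1",8),("rack",0),("keeper_knob",124),("keeper_hinge",96),("tray",0)],4)
for l in o: print(l);cluster(o[l])
s=r.snapshot("top"); save(s,"rack_top",8,(185,140,255,250)) if 0 else None
im=np.array(s["image"])[140:250,160:260,::-1]; im2=np.array(r.snapshot("scene")["image"])[145:255,265:355,::-1]
cv2.imwrite("pics/rack.png",np.hstack([cv2.resize(im,(400,440),interpolation=cv2.INTER_CUBIC),cv2.resize(im2,(360,440),interpolation=cv2.INTER_CUBIC)]))
E
```

```text
vase_1
   7 [483.9 -68.3] per cam [[484.9, -72.7], [479.2, -64.4]]
   8 [653.6 -69.4] per cam [[653.6, -67.1], [655.4, -69.4]]
   8 [ 667.2 -159.9] per cam [[663.2, -156.8], [670.4, -167.4]]
   8 [ 472.9 -170.2] per cam [[471.0, -168.2], [475.5, -172.0]]
   8 [580.7 -55.2] per cam [[579.4, -55.6], [583.0, -53.9]]
   1 [687.1 358.9] per cam [[687.1, 358.9]]
bay_1
   8 [522.4 164.3] per cam [[522.4, 168.8], [522.4, 162.2]]
   8 [664.8 166.8] per cam [[662.4, 168.1], [678.8, 166.2]]
   8 [597.9 169. ] per cam [[597.8, 167.0], [598.8, 170.4]]
   1 [462.3 181.7] per cam [[462.3, 181.7]]
   1 [575.2 403.3] per cam [[575.2, 403.3]]
rack
   7 [592.  171.1] per cam [[590.0, 168.9], [592.0, 173.3]]
   1 [ 722.6 -266.6] per cam [[722.6, -266.6]]
   1 [657.8 -77.3] per cam [[657.8, -77.3]]
   1 [ 480.6 -376.1] per cam [[480.6, -376.1]]
   1 [677.  166.9] per cam [[677.0, 166.9]]
keeper_knob
   8 [629.4 267.8] per cam [[625.0, 267.2], [633.3, 268.8]]
   1 [ 754.7 -136.8] per cam [[754.7, -136.8]]
keeper_hinge
   1 [ 701.7 -244.5] per cam [[701.7, -244.5]]
   7 [473.6 165.4] per cam [[470.4, 166.4], [476.6, 163.0]]
   1 [669.2 -50.1] per cam [[669.2, -50.1]]
   1 [ 825.9 -121.1] per cam [[825.9, -121.1]]
   1 [438.5 464.9] per cam [[438.5, 464.9]]
   1 [580.2 155.7] per cam [[580.2, 155.7]]
tray
   8 [ 486.4 -377.8] per cam [[485.7, -377.5], [487.2, -377.8]]
   1 [663.  165.4] per cam [[663.0, 165.4]]
   1 [ 586.7 -157.3] per cam [[586.7, -157.3]]
   1 [ 767.8 -131.7] per cam [[767.8, -131.7]]
   1 [578.  -48.9] per cam [[578.0, -48.9]]
```

View pics/rack.png

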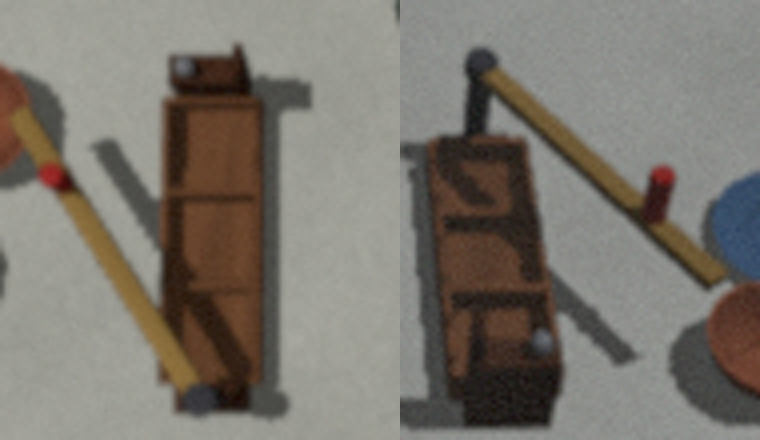

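The crops show the rack rim, dividers (top crop rows ~197, 291), hinge and knob. I'll turn the rim corners into positions.

```bash
python3 - <<'E'
from h import *
t=r.snapshot("top");c=r.snapshot("scene")
f=lambda s,o,p,z: ray(s,(o[0]+(p[0]+.5)/4-.5,o[1]+(p[1]+.5)/4-.5),z)
for n,p in dict(TL=(163,99),TR=(262,99),BR=(262,381),BL=(160,381),d2L=(163,198),d2R=(257,195),d1L=(182,291),d1R=(260,290)).items(): print("top",n,f(t,(160,140),p,32))
for n,p in dict(farL=(29,139),farR=(127,138),nearR=(158,375),nearL=(52,378),d1=(90,219),d2=(100,297)).items(): print("scene",n,f(c,(265,145),p,32))
print("hinge",f(t,(160,140),(201,398),105),f(c,(265,145),(81,58),105))
print("knobtop",f(t,(160,140),(52,175),146),f(c,(265,145),(262,173),146))
# necks: red tops
for s,nm in((t,"top"),(c,"scene")):
    h=cv2.cvtColor(np.array(s["image"]),cv2.COLOR_RGB2HSV);m=(((h[...,0]<8)|(h[...,0]>170))&(h[...,1]>110)&(h[...,2]>60)).astype('uint8')
    n,l,st,ce=cv2.connectedComponentsWithStats(m)
    for i in range(1,n):
        p=ray(s,ce[i],76)
        if 420<p[0]<720 and -230<p[1]<0 and st[i,4]>8: print(nm,"neck",st[i,4],p)
    m2=(((h[...,0]<6)|(h[...,0]>172))&(h[...,1]>180)).astype('uint8');n,l,st,ce=cv2.connectedComponentsWithStats(m2);i=1+np.argmax(st[1:,4])
    k=[j for j in range(1,n) if np.hypot(*(ray(s,ce[j],5)-[486,-377]))<30]
    for j in k:
        R=cv2.minAreaRect(np.argwhere(l==j)[:,::-1].astype('float32'));print(nm,"tray",ray(s,ce[j],8),[ray(s,b,14).tolist() for b in cv2.boxPoints(R)])
E
```

```text
top TL [704.6 207.8]
top TR [704.8 129. ]
top BR [481.5 126.9]
top BL [481.5 206.2]
top d2L [625.1 206.4]
top d2R [627.5 132.2]
top d1L [551.5 190.3]
top d1R [552.4 129.2]
scene farL [483.5 127.6]
scene farR [484.6 205.3]
scene nearR [710.8 200.6]
scene nearL [711.  127.6]
scene d1 [568.2 167.7]
scene d2 [642.2 167.7]
hinge [468.9 166.3] [469.6 164.8]
knobtop [626.3 269.8] [629. 268.]
top neck 55 [659.3 -68.5]
top neck 54 [ 660.1 -160.7]
top neck 58 [576.3 -54.3]
top neck 61 [478.2 -61.8]
top neck 59 [ 468.8 -171. ]
top tray [ 490.3 -375.7] [[399.8, -299.5], [593.2, -321.8], [583.5, -449.6], [390.4, -424.6]]
scene neck 27 [ 476.9 -172.8]
scene neck 24 [485.2 -63.6]
scene neck 45 [577.9 -57.4]
scene neck 55 [662.9 -68.9]
scene neck 46 [ 667.2 -163.2]
scene tray [ 465.4 -374. ] [[471.3, -374.6], [467.8, -374.1], [472.4, -366.9], [475.8, -367.4]]
scene tray [ 470.3 -394.2] [[476.0, -391.1], [476.0, -391.1], [476.0, -391.1], [476.0, -391.1]]
scene tray [ 469.2 -356.6] [[472.6, -357.4], [470.5, -356.3], [477.2, -350.2], [479.3, -351.3]]
scene tray [ 479.3 -382.7] [[485.0, -379.7], [485.0,
[... 685 characters left out ...]
8.1, -367.5], [498.1, -367.5]]
scene tray [ 499.3 -358.1] [[506.9, -353.3], [506.9, -353.3], [502.6, -357.3], [502.6, -357.3]]
scene tray [ 500.4 -390.4] [[505.9, -387.4], [505.9, -387.4], [505.9, -387.4], [505.9, -387.4]]
scene tray [ 505. -377.] [[510.5, -374.0], [510.5, -374.0], [510.5, -374.0], [510.5, -374.0]]
scene tray [ 508.6 -369.4] [[513.9, -372.1], [509.1, -365.8], [514.1, -362.8], [518.9, -369.1]]
scene tray [ 515.1 -388.5] [[515.0, -389.5], [514.2, -388.5], [526.0, -381.5], [526.7, -382.6]]
scene tray [ 513.4 -378.2] [[518.7, -375.2], [518.7, -375.2], [518.7, -375.2], [518.7, -375.2]]
scene tray [ 513.9 -359.6] [[519.3, -356.8], [519.3, -356.8], [519.3, -356.8], [519.3, -356.8]]
```

```bash
cat >> h.py <<'E'
def to(x,y,z,yaw=None):
    s=r.sense();p=s["tool_pos"];w=np.radians(s["tcp_rot"][2]);d=np.array([x,y,z])-p
    t=0 if yaw is None else -((yaw-s["tcp_rot"][2]+180)%360-180)
    print("shift",np.round([(d[0]*np.cos(w)+d[1]*np.sin(w))/1e3,(d[0]*np.sin(w)-d[1]*np.cos(w))/1e3,-d[2]/1e3],4),"turn",round(t,1))
E
python3 -m jog '[[-0.04,0.14,0,-8,40],[-0.054,0.186,0,-16,40],[-0.068,0.233,0,-24,40],[-0.081,0.28,0,-32,40],[-0.094,0.326,0,-40,40],[-0.108,0.373,0,-48,40],[-0.122,0.42,0,-56,40],[-0.148,0.512,0,-58.2,40]]' 40
python3 -c "
from h import *
print(r.sense()['tcp_rot'],r.nose_length);to(628,269,185,130);to(628,269,134,130)"
```

```text
time: 5.4
tool_pos: [507.2, 351.3, 253.5]
tcp_rot: [180.0, -0.0, 130.3]
ft_force: [0.1, 0.8, 0.2]
finger_gap: 33.9
[ 1.79970597e+02 -4.29695916e-03  1.30313939e+02] 22.0
shift [-0.1409  0.0388  0.0685] turn 0.3
shift [-0.1409  0.0388  0.1195] turn 0.3
```

```bash
python3 -m jog '[[-0.047,0.013,0,0,40],[-0.094,0.026,0.02,0,40],[-0.141,0.039,0.04,0,40],[-0.141,0.039,0.06,0,40],[-0.141,0.039,0.06,0,40],[-0.141,0.039,0.06,0,40]]'
python3 -c "
from h import *
to(628,269,134,130)
s=r.snapshot('top');c=r.snapshot('scene')
im=np.array(s['image'])[140:250,130:230,::-1]; im2=np.array(c['image'])[105:235,275:395,::-1]
cv2.imwrite('pics/k1.png',np.hstack([cv2.resize(im,(400,440),interpolation=cv2.INTER_CUBIC),cv2.resize(im2,(400,440),interpolation=cv2.INTER_CUBIC)]))"
```

```text
time: 6.0
tool_pos: [627.5, 269.2, 193.1]
tcp_rot: [-179.9, -0.1, 130.3]
ft_force: [-0.2, 1.1, 1.2]
finger_gap: 34.1
shift [-0.0005  0.0003  0.0591] turn 0.3
```

View pics/k1.png

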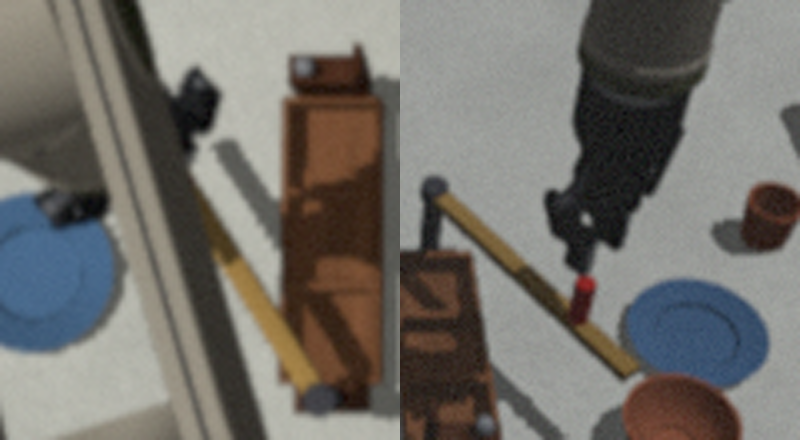

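The fingers stand over the knob, one each side. Next I descend and swing the bar open along its arc.

```bash
python3 -m jog '[[0,0,0.03,0,40],[0,0,0.059,0,40],[0,0,0.059,0,40],[0,0,0.059,0,40]]'
python3 -m jog '[[0.02,0.001,0,-4,40],[0.04,0.001,0,-8,40],[0.065,-0.003,0,-12,40],[0.088,-0.009,0,-16,40],[0.111,-0.02,0,-20,40],[0.133,-0.032,0,-24,40],[0.146,-0.042,0,-28,40],[0.146,-0.042,0,-28,40]]'
python3 -c "
from h import *
c=r.snapshot('scene');save(c,'k2',5,(265,110,385,220))"
```

```text
time: 6.5
tool_pos: [627.8, 271.3, 137.7]
tcp_rot: [179.8, 0.0, 130.5]
ft_force: [0.8, -0.0, 0.3]
finger_gap: 34.3
time: 7.3
tool_pos: [500.6, 357.1, 140.9]
tcp_rot: [179.7, 0.2, 158.7]
ft_force: [-1.0, 0.7, -0.4]
finger_gap: 34.5
```

View pics/k2.png

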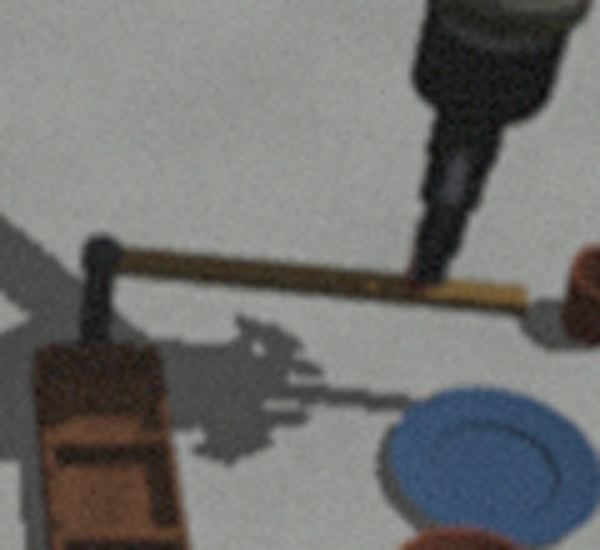

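The keeper bar is wide open (about 80°). Next I lift clear and head for the vases.

```bash
python3 -m jog '[[0,0,-0.045,0,45],[0,0,-0.07,0,55],[-0.016,-0.047,-0.08,8,55],[-0.032,-0.094,-0.08,16,55],[-0.048,-0.141,-0.08,24,55],[-0.063,-0.188,-0.08,32,55],[-0.079,-0.235,-0.08,40,55],[-0.095,-0.282,-0.08,48,55]]'
python3 -c "
from h import *
o=collect([('vase_1',0),('keeper_knob',124)],1)
for l in o: print(l);cluster(o[l])
to(481,-66,180,90)"
```

```text
time: 8.15
tool_pos: [487.2, 56.5, 221.7]
tcp_rot: [179.4, 0.0, 110.0]
ft_force: [1.4, -0.2, -0.1]
finger_gap: 46.8
vase_1
   2 [ 468.8 -170.7] per cam [[466.5, -172.8], [471.1, -168.6]]
   2 [656.8 -71.1] per cam [[654.4, -72.2], [659.1, -70.0]]
   2 [ 668.8 -164.1] per cam [[665.5, -160.6], [672.2, -167.6]]
   2 [577.7 -51.8] per cam [[576.2, -52.5], [579.1, -51.0]]
   2 [478.4 -66.4] per cam [[480.4, -70.8], [476.4, -61.9]]
   1 [450.2 489.5] per cam [[450.2, 489.5]]
keeper_knob
   2 [507.3 355.7] per cam [[499.1, 351.4], [515.5, 360.0]]
shift [-0.1152 -0.0495  0.0407] turn 20.5
```

```bash
python3 -m jog '[[-0.046,-0.02,0,8,55],[-0.092,-0.04,0.02,16,55],[-0.115,-0.05,0.04,20.5,55],[-0.115,-0.05,0.06,20.5,55],[-0.115,-0.05,0.06,20.5,55],[-0.115,-0.05,0.06,20.5,55]]'
python3 -c "
from h import *
to(481,-66,64,90);print(r.sense()['ft_force'])
im=[np.array(r.snapshot(n)['image'])[:,:,::-1] for n in('top','scene')]
cv2.imwrite('pics/v1.png',np.hstack([cv2.resize(im[0][190:280,250:340],(400,400)),cv2.resize(im[1][120:220,150:250],(400,400))]))"
```

```text
time: 9.05
tool_pos: [481.3, -64.5, 160.4]
tcp_rot: [179.6, -0.3, 90.1]
ft_force: [-0.1, 1.4, -0.1]
finger_gap: 47.2
shift [-0.0015 -0.0003  0.0964] turn 0.1
[-0.0685959   1.35470295 -0.1471205 ]
```

View pics/v1.png

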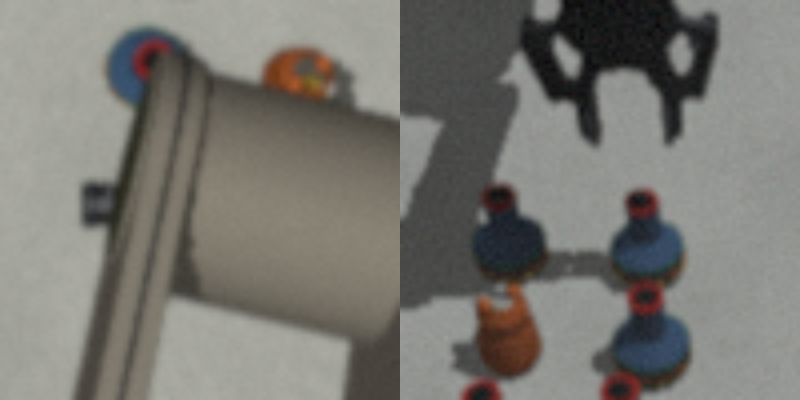

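The fingers straddle the neck of the first vase (scene crop, neck at ~641,205). I'll descend and grip.

```bash
python3 -m jog '[[0,0,0.04,0,55],[0,0,0.075,0,55],[0,0,0.096,0,55],[0,0,0.096,0,55],[0,0,0.096,0,20],[0,0,0.096,0,10],[0,0,0.096,0,10],[0,0,0.096,0,10]]' 30
python3 -m jog '[[0,0,-0.02,0,10],[0,0,-0.05,0,10],[0,0,-0.08,0,10],[0,0,-0.08,0,10],[0,0,-0.08,0,10],[0,0,-0.08,0,10]]'
python3 -c "
from h import *
for i in range(4): r.snapshot('top');print(r.sense()['ft_force'].round(2))"
```

```text
time: 9.95
tool_pos: [484.8, -64.6, 67.8]
tcp_rot: [179.2, -0.2, 90.1]
ft_force: [0.3, 1.7, 7.1]
finger_gap: 25.2
time: 10.55
tool_pos: [483.0, -64.7, 146.9]
tcp_rot: [179.3, -0.2, 90.1]
ft_force: [0.8, -1.0, -1.4]
finger_gap: 25.1
[-0.45  0.42 -1.81]
[-0.12  0.35 -1.78]
[ 0.42  0.24 -1.45]
[-0.42  0.98 -0.35]
```

```bash
python3 -m jog '[[0,0,-0.03,0,10],[0,0,-0.053,0,10],[0,0,-0.053,0,10],[0,0,-0.053,0,10],[0,0,-0.053,0,10]]'
cat >> h.py <<'E'
def heft(n=8):
    f=[]
    for i in range(n): r.snapshot('top');f.append(r.sense()['ft_force'])
    print("F mean",np.mean(f,axis=0).round(2),"sd",np.std(f,axis=0).round(2))
E
python3 -c "
from h import *
heft();to(540,-382,200,90);to(438,-370,200,90)
c=r.snapshot('scene');save(c,'t1',4,(60,100,260,240))"
```

```text
time: 11.25
tool_pos: [481.4, -64.6, 197.8]
tcp_rot: [179.5, -0.2, 90.1]
ft_force: [-0.1, 0.6, -0.9]
finger_gap: 24.8
F mean [-0.12  0.43 -1.43] sd [0.4  0.51 0.47]
shift [-0.3173  0.0571 -0.0007] turn 0.1
shift [-0.3051 -0.0448 -0.0007] turn 0.1
```

View pics/t1.png

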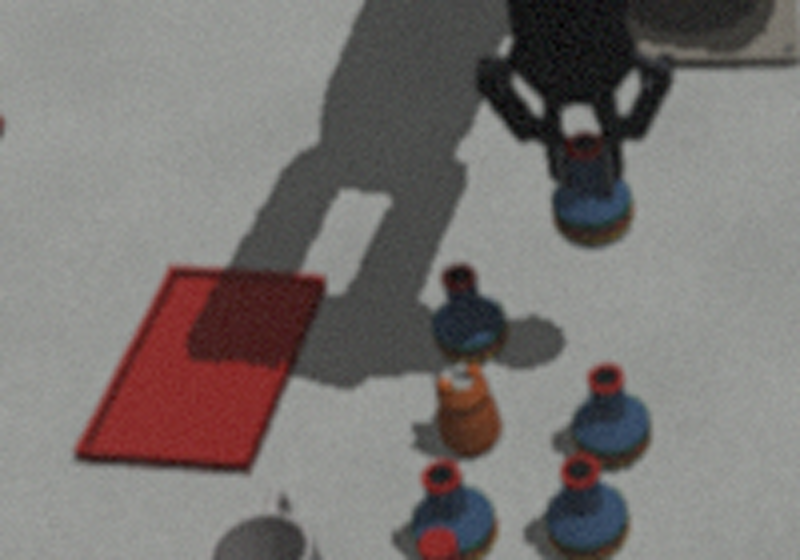

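Vase A lifts cleanly at about 1.4 N, so it is plain. It goes to the near half of the tray.

```bash
python3 -m jog '[[-0.045,-0.007,0,0,10],[-0.09,-0.013,0,0,10],[-0.135,-0.02,0,0,10],[-0.18,-0.026,0,0,10],[-0.225,-0.033,0,0,10],[-0.27,-0.04,0,0,10],[-0.305,-0.045,0,0,10],[-0.305,-0.045,0.03,0,10]]'
python3 -m jog '[[0,0,0.03,0,10],[0,0,0.05,0,10],[0,0,0.06,0,10],[0,0,0.06,0,10]]'
python3 -c "
from h import *
to(438,-370,73,90)
c=r.snapshot('scene')
for p in [(170,268),(325,280),(250,470),(78,460)]: print(ray(c,(60+p[0]/4,100+p[1]/4),14))"
```

```text
time: 12.5
tool_pos: [439.2, -376.6, 172.4]
tcp_rot: [179.0, 0.3, 89.9]
ft_force: [0.3, 0.2, -1.0]
finger_gap: 24.6
time: 12.9
tool_pos: [439.4, -375.9, 110.6]
tcp_rot: [179.1, 0.1, 89.9]
ft_force: [0.3, 0.0, -1.5]
finger_gap: 24.8
shift [ 0.0059 -0.0014  0.0376] turn -0.1
[ 393.3 -428.1]
[ 411.1 -297.8]
[ 608.4 -318.9]
[ 595.2 -446.7]
```

```bash
python3 -m jog '[[0.004,0.006,0.02,0,10],[0.004,0.006,0.032,0,10],[0.004,0.006,0.036,0,10],[0.004,0.006,0.037,0,10],[0.004,0.006,0.037,0,10]]'
python3 -m jog '[[0,0,0,0,30],[0,0,0,0,50],[0,0,0,0,55],[0,0,-0.04,0,55],[0,0,-0.08,0,55],[0,0,-0.12,0,55],[0,0,-0.12,0,55]]'
python3 -c "
from h import *
to(473,-172,190,90);heft(4)
c=r.snapshot('scene');save(c,'t2',4,(60,100,260,240))"
```

```text
time: 13.45
tool_pos: [446.9, -373.0, 75.9]
tcp_rot: [179.0, 0.2, 89.9]
ft_force: [0.2, 1.0, -2.0]
finger_gap: 25.5
time: 14.15
tool_pos: [447.6, -375.4, 204.1]
tcp_rot: [178.5, 0.7, 89.9]
ft_force: [0.5, 0.4, 0.6]
finger_gap: 47.0
shift [0.2034 0.0251 0.0141] turn -0.1
F mean [-0.09  0.23 -0.41] sd [0.4  0.54 0.13]
```

View pics/t2.png

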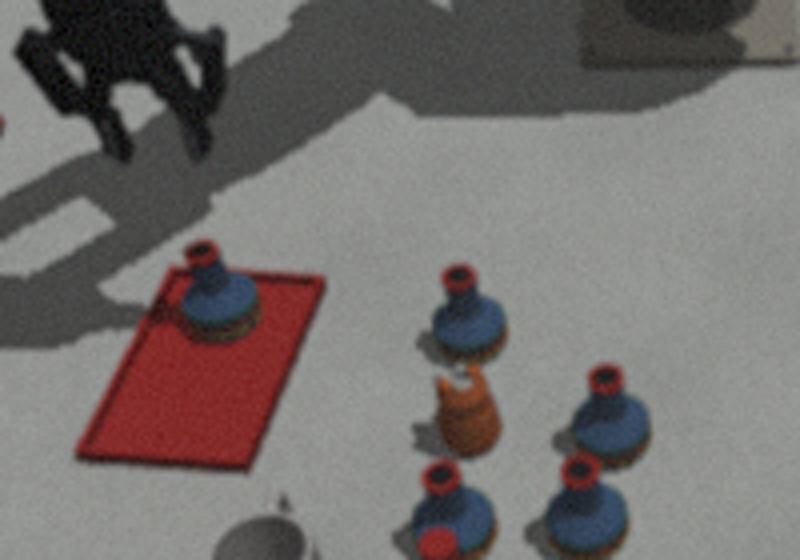

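Vase A stands upright in the tray. Next is vase E, at about (472, -171).

```bash
python3 -m jog '[[0.048,0.006,0,0,55],[0.095,0.012,0.01,0,55],[0.143,0.018,0.02,0,55],[0.19,0.023,0.03,0,55],[0.204,0.024,0.05,0,55],[0.204,0.024,0.06,0,55],[0.204,0.024,0.06,0,55]]'
python3 -c "
from h import *
to(472,-171,67,90);heft(3)"
```

```text
time: 15.1
tool_pos: [467.6, -167.3, 131.2]
tcp_rot: [179.4, 0.0, 90.0]
ft_force: [-0.1, -0.9, 0.8]
finger_gap: 47.2
shift [-0.0037  0.0044  0.0642] turn -0.0
F mean [0.35 0.11 0.31] sd [0.19 0.61 0.35]
```

```bash
python3 -m jog '[[-0.004,0.004,0.02,0,55],[-0.004,0.004,0.05,0,55],[-0.004,0.004,0.063,0,55],[-0.004,0.004,0.063,0,55],[-0.004,0.004,0.063,0,10],[-0.004,0.004,0.063,0,10],[-0.004,0.004,0.063,0,10],[-0.004,0.004,0.063,0,10]]' 40
python3 -m jog '[[0,0,-0.02,0,10],[0,0,-0.06,0,10],[0,0,-0.1,0,10],[0,0,-0.13,0,10],[0,0,-0.13,0,10],[0,0,-0.13,0,10]]'
python3 -c "
from h import *
heft(6);to(521,167,190,90);to(545,-380,200,90)"
```

```text
time: 16.05
tool_pos: [475.4, -173.8, 73.1]
tcp_rot: [179.0, 0.2, 89.8]
ft_force: [-2.2, 1.1, 6.6]
finger_gap: 24.4
time: 16.65
tool_pos: [473.1, -173.3, 202.6]
tcp_rot: [179.0, 0.2, 89.8]
ft_force: [-0.9, 0.5, -5.7]
finger_gap: 24.8
F mean [-0.16  0.01 -5.01] sd [0.66 0.24 0.52]
shift [0.34   0.0478 0.0112] turn -0.2
shift [-0.2069  0.0733  0.0012] turn -0.2
```

About 5 N, so vase E is weighted. I'll carry it over bay_1.

```bash
python3 -m jog '[[0.045,0.006,0,0,10],[0.09,0.012,0,0,10],[0.135,0.019,0,0,10],[0.18,0.025,0,0,10],[0.225,0.031,0,0,10],[0.27,0.038,0,0,10],[0.315,0.044,0,0,10],[0.34,0.048,0,0,10]]'
python3 -m jog '[[0,0,0,0,10],[0,0,0.02,0,10],[0,0,0.04,0,10],[0,0,0.05,0,10],[0,0,0.05,0,10]]'
python3 -c "
from h import *
p=r.sense()['tool_pos'];print(p);to(521,167,120,90)
for n in('top','scene'):
  for k in range(3):
    s=r.snapshot(n)
    print(n,[(round(d['conf'],2),ray(s,d['uv'],p[2]-73).tolist()) for d in r.pinpoint(s,'vase_1') if np.hypot(*(ray(s,d['uv'],p[2]-73)-p[:2]))<60])
c=r.snapshot('scene');save(c,'b1',6,(230,90,350,180))"
```

```text
time: 17.75
tool_pos: [520.7, 170.3, 200.1]
tcp_rot: [179.2, 0.1, 90.0]
ft_force: [0.3, -0.2, -4.4]
finger_gap: 24.9
time: 18.25
tool_pos: [519.8, 169.2, 147.6]
tcp_rot: [179.5, 0.2, 89.9]
ft_force: [-0.2, -0.9, -5.1]
finger_gap: 24.6
[519.79683938 169.23778844 147.64516061]
shift [-0.0022  0.0012  0.0276] turn -0.1
top []
top []
top []
scene [(0.76, [529.7, 170.8])]
scene [(0.54, [524.5, 177.6])]
scene [(0.84, [530.1, 170.4])]
```

View pics/b1.png

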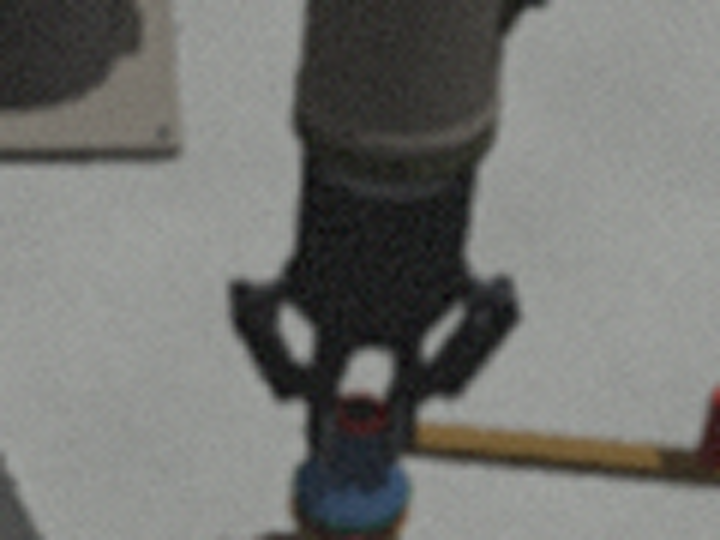

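```bash
python3 -c "
from h import *
s=r.snapshot('scene');p=r.sense()['tool_pos'];print(p)
print('ring',ray(s,(230+362.5/6-.5,90+412/6-.5),p[2]+3))
T=np.array(s['T']);K=np.array(s['K'])
for q in ([*p],[p[0],p[1],p[2]+3]):
  c=np.linalg.inv(T)@np.array([*q,1]);u=K@c[:3]/c[2];print('proj TCP in crop',(u[:2]+.5-[230,90])*6)
"
```

```text
[521.40097347 170.27641933 150.20140408]
ring [517.8 171.2]
proj TCP in crop [360.79868368 421.90753167]
proj TCP in crop [361.32155508 417.24981664]
```

```bash
python3 -m jog '[[-0.002,0.001,0.015,0,10],[-0.002,0.001,0.025,0,10],[-0.002,0.001,0.025,0,10],[-0.002,0.001,0.025,0,10]]'
python3 -c "
from h import *
heft(4);p=[]
for i in range(4): r.snapshot('top');p.append(r.sense()['tool_pos'])
print(np.mean(p,axis=0),np.std(p,axis=0));to(521,167,81,90)"
```

```text
time: 19.35
tool_pos: [522.0, 168.0, 124.1]
tcp_rot: [179.3, 0.1, 90.0]
ft_force: [0.3, -0.1, -4.2]
finger_gap: 24.9
F mean [ 0.45 -0.08 -4.29] sd [0.21 0.5  0.14]
[523.06090186 168.30877915 125.69227192] [0.07487244 0.02020871 0.08107188]
shift [-0.0013 -0.002   0.0446] turn -0.0
```

```bash
python3 -m jog '[[-0.001,-0.002,0.01,0,10],[-0.001,-0.002,0.02,0,10],[-0.001,-0.002,0.028,0,10],[-0.001,-0.002,0.028,0,10]]'
python3 -m jog '[[0,0,0.006,0,10],[0,0,0.01,0,10],[0,0,0.012,0,10],[0,0,0.012,0,10],[0,0,0.012,0,10]]'
python3 -c "
from h import *
heft(3);print(r.sense()['tool_pos'])"
```

```text
time: 20.15
tool_pos: [520.6, 167.0, 95.6]
tcp_rot: [179.3, 0.1, 90.0]
ft_force: [2.5, 0.4, -6.1]
finger_gap: 24.6
time: 20.65
tool_pos: [520.7, 166.9, 83.5]
tcp_rot: [179.3, 0.1, 90.0]
ft_force: [1.3, 0.2, -5.1]
finger_gap: 24.9
F mean [ 1.97  0.21 -5.52] sd [0.58 0.42 0.23]
[520.74613374 166.94750746  83.6524335 ]
```

```bash
python3 -m jog '[[0,0.002,0,0,10],[0,0.003,0.003,0,10],[0,0.003,0.006,0,10],[0,0.003,0.007,0,10],[0,0.003,0.007,0,10]]'
python3 -c "
from h import *
heft(3);print(r.sense()['tool_pos'])"
```

```text
time: 21.3
tool_pos: [525.3, 167.2, 81.4]
tcp_rot: [179.1, 0.1, 90.0]
ft_force: [-16.9, -4.7, 34.1]
finger_gap: 24.7
F mean [-16.3   -4.73  33.57] sd [0.65 0.29 0.51]
[525.26793858 167.15759989  81.3676761 ]
```

```bash
python3 -m jog '[[0,-0.001,-0.002,0,10],[0,-0.002,-0.003,0,10],[0,-0.002,-0.003,0,10]]'
python3 -c "
from h import *
heft(3);print(r.sense()['tool_pos'])
c=r.snapshot('scene');save(c,'b2',6,(230,110,350,210))"
```

```text
time: 21.75
tool_pos: [522.9, 167.2, 83.9]
tcp_rot: [179.2, 0.1, 90.0]
ft_force: [0.3, 0.0, -5.0]
finger_gap: 24.7
F mean [ 0.05 -0.06 -4.62] sd [0.27 0.12 0.53]
[522.60168727 167.04629493  83.39584645]
```

View pics/b2.png

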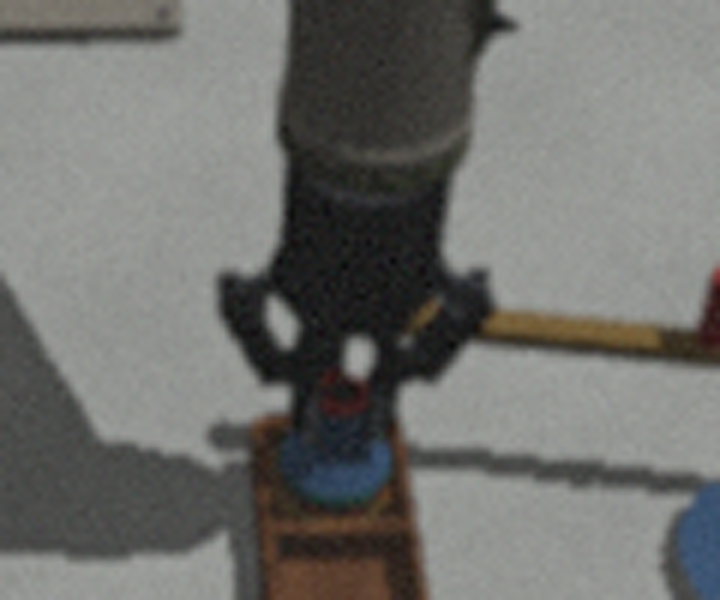

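The vase hangs free inside bay_1, about 2 mm above the floor. I'll lower it slightly, release and rise.

```bash
python3 -m jog '[[0,0,0.0015,0,10],[0,0,0.0015,0,10],[0,0,0.0015,0,30],[0,0,0.0015,0,55],[0,0,0.0015,0,55],[0,0,-0.04,0,55],[0,0,-0.08,0,55],[0,0,-0.11,0,55]]'
python3 -c "
from h import *
to(577,-56,170,90);heft(3)
o=collect([('vase_1',0)],2)
for l in o: print(l);cluster(o[l])"
```

```text
time: 22.75
tool_pos: [522.1, 167.5, 196.8]
tcp_rot: [179.0, 0.1, 90.0]
ft_force: [0.2, -0.4, 0.8]
finger_gap: 46.6
shift [-0.2235  0.055   0.0268] turn -0.0
F mean [0.57 0.13 1.66] sd [0.91 0.45 2.78]
vase_1
   4 [ 665.4 -163.6] per cam [[666.3, -158.2], [664.8, -168.6]]
   4 [659.2 -70.9] per cam [[655.0, -70.2], [660.7, -70.9]]
   4 [579.  -57.4] per cam [[576.2, -59.0], [583.8, -51.2]]
   2 [518.4 172.1] per cam [[518.4, 172.1]]
   3 [ 444.3 -374.1] per cam [[448.2, -378.8], [437.7, -373.4]]
```

```bash
python3 -m jog '[[-0.045,0.011,0,0,55],[-0.09,0.022,0,0,55],[-0.135,0.033,0,0,55],[-0.18,0.044,0.01,0,55],[-0.224,0.055,0.03,0,55],[-0.224,0.055,0.05,0,55],[-0.224,0.055,0.06,0,55],[-0.224,0.055,0.06,0,55]]'
python3 -c "
from h import *
r.snapshot('top');to(577,-56,71,90);heft(3)"
```

```text
time: 24.1
tool_pos: [574.5, -56.4, 131.1]
tcp_rot: [179.6, 0.1, 90.0]
ft_force: [-0.7, 0.5, 0.4]
finger_gap: 46.9
shift [0.0001 0.0016 0.0616] turn 0.0
F mean [0.04 0.28 0.17] sd [0.14 0.26 0.14]
```

```bash
python3 -m jog '[[0,0.001,0.03,0,55],[0,0.001,0.055,0,55],[0,0.001,0.061,0,55],[0,0.001,0.061,0,55],[0,0.001,0.061,0,10],[0,0.001,0.061,0,10],[0,0.001,0.061,0,10],[0,0.001,0.061,0,10]]' 40
python3 -m jog '[[0,0,-0.02,0,10],[0,0,-0.06,0,10],[0,0,-0.1,0,10],[0,0,-0.12,0,10],[0,0,-0.12,0,10],[0,0,-0.12,0,10]]'
python3 -c "
from h import *
heft(6);to(595,167,190,90);to(545,-380,200,90)"
```

```text
time: 25.1
tool_pos: [580.1, -56.6, 76.0]
tcp_rot: [179.0, 0.2, 90.1]
ft_force: [-1.8, 0.7, 6.6]
finger_gap: 24.4
time: 25.7
tool_pos: [577.7, -56.1, 195.2]
tcp_rot: [179.1, 0.2, 90.1]
ft_force: [-0.0, -0.0, -5.4]
finger_gap: 24.7
F mean [ 0.14  0.07 -4.63] sd [0.51 0.53 0.3 ]
shift [0.223  0.018  0.0042] turn 0.1
shift [-0.324  -0.0326 -0.0058] turn 0.1
```

Vase B is weighted (4.6 N), so it goes to bay_2.

```bash
python3 -m jog '[[0.045,0.004,0,0,10],[0.09,0.008,0,0,10],[0.135,0.012,0,0,10],[0.18,0.016,0,0,10],[0.222,0.02,0,0,10],[0.222,0.02,0.03,0,10],[0.222,0.02,0.05,0,10],[0.222,0.02,0.06,0,10]]'
python3 -m jog '[[0,0,0,0,10],[0,0,0,0,10]]'
python3 -c "
from h import *
heft(4);to(597,167,100,90);to(597,167,86,90)"
```

```text
time: 26.8
tool_pos: [595.9, 166.0, 130.3]
tcp_rot: [179.5, 0.2, 90.1]
ft_force: [-0.6, -0.0, -4.2]
finger_gap: 24.2
time: 27.0
tool_pos: [595.7, 165.7, 130.1]
tcp_rot: [179.5, 0.2, 90.1]
ft_force: [-0.4, -0.3, -4.0]
finger_gap: 24.2
F mean [ 0.39  0.44 -4.02] sd [0.41 0.72 0.51]
shift [0.0011 0.     0.032 ] turn 0.1
shift [0.0011 0.     0.046 ] turn 0.1
```

```bash
python3 -m jog '[[0.001,0,0.015,0,10],[0.001,0,0.026,0,10],[0.001,0,0.032,0,10],[0.001,0,0.032,0,10]]'
python3 -m jog '[[0,0,0.006,0,10],[0,0,0.012,0,10],[0,0,0.012,0,10]]'
python3 -c "
from h import *
heft(3);to(597,167,86,90)"
```

```text
time: 27.6
tool_pos: [595.8, 166.5, 97.5]
tcp_rot: [179.6, 0.2, 90.1]
ft_force: [-0.5, 0.1, -4.6]
finger_gap: 24.6
time: 27.9
tool_pos: [595.5, 166.4, 84.7]
tcp_rot: [179.6, 0.2, 90.1]
ft_force: [-0.5, -0.4, -4.3]
finger_gap: 24.4
F mean [-0.41  0.11 -3.94] sd [0.42 0.45 0.58]
shift [ 0.0005  0.001  -0.0004] turn 0.1
```

Free of the walls; lower 2 mm and release.

```bash
python3 -m jog '[[0,0,0.002,0,10],[0,0,0.002,0,10],[0,0,0.002,0,30],[0,0,0.002,0,50],[0,0,0.002,0,50],[0,0,-0.04,0,50],[0,0,-0.08,0,50],[0,0,-0.11,0,50]]'
python3 -c "
from h import *
r.snapshot('top');to(660,-69,170,90)
o=collect([('vase_1',0)],2)
for l in o: print(l);cluster(o[l])
c=r.snapshot('scene');save(c,'b3',4,(140,120,330,250))"
```

```text
time: 28.85
tool_pos: [595.9, 167.1, 198.8]
tcp_rot: [179.4, 0.2, 90.1]
ft_force: [0.7, 0.8, 0.9]
finger_gap: 42.6
shift [-0.2368  0.0613  0.0349] turn 0.1
vase_1
   4 [ 440.3 -379.3] per cam [[444.8, -379.3], [435.6, -377.5]]
   4 [ 669.  -166.6] per cam [[664.5, -158.8], [670.8, -172.0]]
   4 [657.4 -73.2] per cam [[657.2, -70.2], [657.4, -73.2]]
   1 [ 767.1 -122.5] per cam [[767.1, -122.5]]
   5 [593.1 164.5] per cam [[595.6, 163.8], [592.5, 166.4]]
   4 [514.9 165.2] per cam [[516.6, 168.9], [513.8, 165.2]]
```

View pics/b3.png

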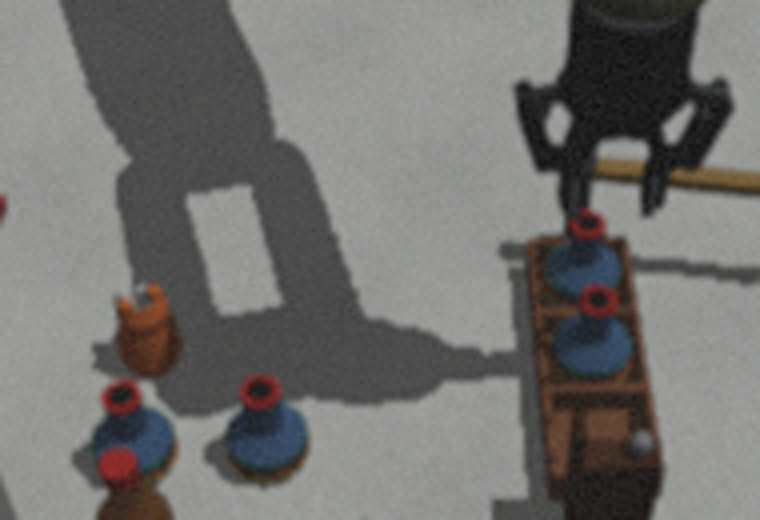

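Two weighted vases stand upright in bays 1 and 2; the remaining two sit at scene crop (262,430) and (130,430). I'll take vase C next.

```bash
python3 -m jog '[[-0.045,0.012,0,0,50],[-0.09,0.023,0,0,50],[-0.135,0.035,0,0,50],[-0.18,0.047,0.01,0,50],[-0.225,0.058,0.03,0,50],[-0.237,0.061,0.05,0,50],[-0.237,0.061,0.065,0,50],[-0.237,0.061,0.065,0,50]]'
python3 -c "
from h import *
heft(3);to(660,-70,71,90)"
```

```text
time: 30.15
tool_pos: [653.7, -69.6, 126.4]
tcp_rot: [-180.0, 0.2, 90.1]
ft_force: [-0.7, 0.7, -1.4]
finger_gap: 42.6
F mean [ 0.12 -0.37  0.46] sd [0.9  0.49 0.3 ]
shift [-0.0011  0.0037  0.0602] turn 0.2
```

```bash
python3 -m jog '[[-0.001,0.003,0.03,0,50],[-0.001,0.003,0.055,0,50],[-0.001,0.003,0.06,0,50],[-0.001,0.003,0.06,0,50],[-0.001,0.003,0.06,0,10],[-0.001,0.003,0.06,0,10],[-0.001,0.003,0.06,0,10],[-0.001,0.003,0.06,0,10]]' 40
python3 -m jog '[[0,0,-0.02,0,10],[0,0,-0.06,0,10],[0,0,-0.1,0,10],[0,0,-0.12,0,10],[0,0,-0.12,0,10],[0,0,-0.12,0,10]]'
python3 -c "
from h import *
heft(6);to(670,168,190,90);to(545,-380,200,90)"
```

```text
time: 31.1
tool_pos: [661.2, -70.2, 73.6]
tcp_rot: [179.4, 0.3, 90.2]
ft_force: [-0.5, -0.1, 7.0]
finger_gap: 24.2
time: 31.7
tool_pos: [660.1, -69.8, 193.7]
tcp_rot: [179.4, 0.3, 90.2]
ft_force: [-0.5, -0.1, -2.2]
finger_gap: 24.7
F mean [ 0.05 -0.24 -1.44] sd [0.46 0.36 0.42]
shift [0.2375 0.0115 0.0018] turn 0.2
shift [-0.3101 -0.1152 -0.0082] turn 0.2
```

Vase C is plain (1.4 N), so it goes to the far half of the tray.

```bash
python3 -m jog '[[-0.042,-0.016,0,0,10],[-0.085,-0.032,0,0,10],[-0.127,-0.047,0,0,10],[-0.17,-0.063,0,0,10],[-0.212,-0.079,0,0,10],[-0.255,-0.095,0,0,10],[-0.297,-0.111,0,0,10],[-0.31,-0.115,0,0,10]]'
python3 -m jog '[[0,0,0.03,0,10],[0,0,0.06,0,10],[0,0,0.08,0,10],[0,0,0.08,0,10],[0,0,0.08,0,10]]'
python3 -c "
from h import *
heft(3);to(545,-380,79,90)"
```

```text
time: 32.8
tool_pos: [542.6, -384.1, 191.5]
tcp_rot: [179.7, 0.3, 90.0]
ft_force: [0.1, 0.5, -1.9]
finger_gap: 24.5
time: 33.3
tool_pos: [543.1, -383.9, 111.3]
tcp_rot: [179.7, 0.2, 90.0]
ft_force: [0.4, -0.1, -0.6]
finger_gap: 24.5
F mean [ 0.19 -0.29 -1.08] sd [0.62 0.2  0.46]
shift [0.0051 0.0007 0.0348] turn -0.0
```

```bash
python3 -m jog '[[0.004,0,0.015,0,10],[0.004,0,0.028,0,10],[0.004,0,0.033,0,10],[0.004,0,0.034,0,10],[0.004,0,0.034,0,10]]'
python3 -m jog '[[0,0,0,0,30],[0,0,0,0,50],[0,0,0,0,50],[0,0,-0.04,0,50],[0,0,-0.08,0,50],[0,0,-0.12,0,50],[0,0,-0.12,0,50]]'
python3 -c "
from h import *
heft(2)
o=collect([('vase_1',0)],2)
for l in o: print(l);cluster(o[l])
to(666,-163,195,90)"
```

```text
time: 33.95
tool_pos: [544.2, -381.1, 79.0]
tcp_rot: [179.6, 0.4, 90.0]
ft_force: [0.0, 1.3, -1.1]
finger_gap: 24.4
time: 34.65
tool_pos: [546.4, -382.8, 208.0]
tcp_rot: [179.0, 0.8, 90.0]
ft_force: [0.4, 0.3, 0.3]
finger_gap: 42.8
F mean [-0.07  0.14 -0.31] sd [0.3  0.9  0.19]
vase_1
   3 [ 539.9 -382.9] per cam [[540.8, -382.4], [532.4, -387.8]]
   4 [592.6 166.6] per cam [[596.6, 167.6], [589.2, 164.7]]
   4 [ 668.  -163.4] per cam [[665.0, -154.4], [669.3, -171.7]]
   4 [ 439.  -377.6] per cam [[439.2, -376.8], [435.7, -378.6]]
   4 [519.3 168.7] per cam [[519.3, 169.5], [523.2, 167.4]]
   1 [661.7 171.2] per cam [[661.7, 171.2]]
   1 [ 773.2 -132.5] per cam [[773.2, -132.5]]
shift [0.217  0.1229 0.0028] turn -0.0
```

```bash
python3 -m jog '[[0.042,0.024,0,0,50],[0.084,0.048,0,0,50],[0.126,0.072,0,0,50],[0.168,0.096,0,0,50],[0.21,0.119,0,0,50],[0.217,0.122,0.03,0,50],[0.217,0.122,0.06,0,50],[0.217,0.122,0.075,0,50]]'
python3 -m jog '[[0,0,0,0,50]]'
python3 -c "
from h import *
heft(4);to(665,-162,72,90)"
```

```text
time: 35.95
tool_pos: [664.0, -162.1, 118.6]
tcp_rot: [179.9, 0.2, 90.0]
ft_force: [-1.3, -0.3, -1.4]
finger_gap: 42.9
time: 36.05
tool_pos: [662.1, -161.8, 115.3]
tcp_rot: [-179.8, 0.1, 90.0]
ft_force: [0.6, 0.0, -0.2]
finger_gap: 43.0
F mean [0.37 0.18 0.59] sd [0.36 0.61 0.47]
shift [0.0009 0.0001 0.0485] turn 0.0
```

```bash
python3 -m jog '[[0,0,0.025,0,50],[0,0,0.042,0,50],[0,0,0.048,0,50],[0,0,0.048,0,50],[0,0,0.048,0,10],[0,0,0.048,0,10],[0,0,0.048,0,10],[0,0,0.048,0,10]]' 40
python3 -m jog '[[0,0,-0.02,0,10],[0,0,-0.06,0,10],[0,0,-0.1,0,10],[0,0,-0.13,0,10],[0,0,-0.13,0,10],[0,0,-0.13,0,10]]'
python3 -c "
from h import *
heft(6);to(670,168,200,90)"
```

```text
time: 37.05
tool_pos: [665.7, -163.5, 73.5]
tcp_rot: [179.7, 0.3, 90.0]
ft_force: [-0.5, -0.8, 1.1]
finger_gap: 24.7
time: 37.65
tool_pos: [665.1, -162.7, 203.5]
tcp_rot: [179.7, 0.3, 90.0]
ft_force: [-0.4, 0.3, -5.6]
finger_gap: 24.9
F mean [-0.39  0.36 -3.78] sd [0.59 0.26 0.39]
shift [0.3304 0.006  0.0012] turn 0.0
```

Vase D is weighted (about 4 N), so it goes to bay_3, with floor contact at TCP z ≈ 81.5.

```bash
python3 -m jog '[[0.047,0.001,0,0,10],[0.094,0.002,0,0,10],[0.141,0.003,0,0,10],[0.188,0.004,0,0,10],[0.235,0.004,0,0,10],[0.282,0.005,0,0,10],[0.33,0.006,0,0,10],[0.33,0.006,0.02,0,10]]'
python3 -m jog '[[0,0,0.02,0,10],[0,0,0.05,0,10],[0,0,0.05,0,10],[0,0,0.05,0,10]]'
python3 -c "
from h import *
heft(4);to(671,168,98,90)
im=[np.array(r.snapshot(n)['image'])[:,:,::-1] for n in('scene','top')]
cv2.imwrite('pics/b4.png',np.hstack([cv2.resize(im[0][140:260,235:345],(440,480),interpolation=cv2.INTER_CUBIC),cv2.resize(im[1][140:250,180:260],(350,480),interpolation=cv2.INTER_CUBIC)]))"
```

```text
time: 38.75
tool_pos: [670.9, 175.0, 182.6]
tcp_rot: [179.6, 0.0, 90.4]
ft_force: [0.6, -0.1, -3.1]
finger_gap: 24.3
time: 39.15
tool_pos: [670.2, 174.7, 131.3]
tcp_rot: [179.8, 0.1, 90.3]
ft_force: [0.2, 0.6, -3.6]
finger_gap: 24.7
F mean [ 0.17  0.12 -3.87] sd [0.38 0.64 0.67]
shift [-0.0069 -0.0016  0.037 ] turn 0.3
```

View pics/b4.png

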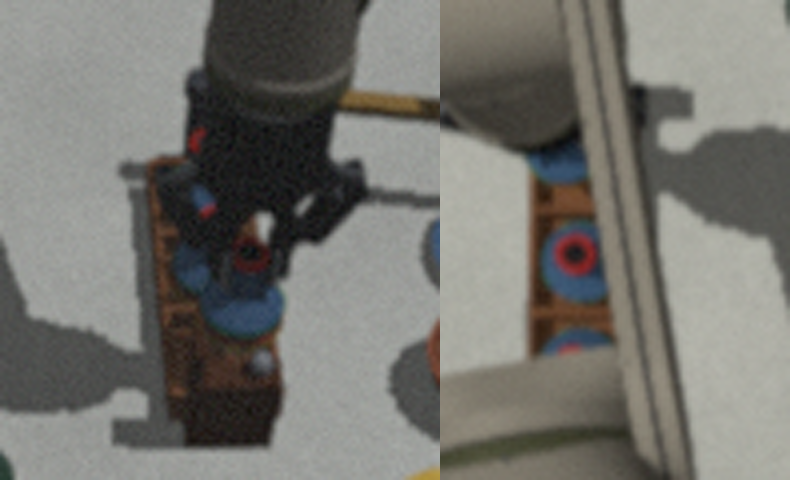

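```bash
python3 -m jog '[[-0.007,-0.001,0.01,0,10],[-0.007,-0.001,0.02,0,10],[-0.007,-0.001,0.034,0,10],[-0.007,-0.001,0.034,0,10]]'
python3 -m jog '[[0,0,0.006,0,10],[0,0,0.012,0,10],[0,0,0.012,0,10]]'
python3 -c "
from h import *
heft(3);to(671,168,83,90)"
```

```text
time: 39.85
tool_pos: [669.2, 167.4, 96.1]
tcp_rot: [179.8, 0.0, 90.3]
ft_force: [-0.6, -0.8, -5.5]
finger_gap: 24.6
time: 40.15
tool_pos: [668.3, 167.3, 82.5]
tcp_rot: [179.9, 0.1, 90.3]
ft_force: [-1.3, 0.1, -4.0]
finger_gap: 24.6
F mean [-0.23 -0.01 -3.64] sd [0.51 0.26 0.23]
shift [0.0005 0.0015 0.0015] turn 0.3
```

```bash
python3 -m jog '[[0,0,0.002,0,10],[0,0,0.002,0,10],[0,0,0.002,0,30],[0,0,0.002,0,50],[0,0,0.002,0,50],[0,0,-0.04,0,50],[0,0,-0.08,0,50],[0,0,-0.11,0,50]]'
python3 -c "
from h import *
heft(2)
o=collect([('vase_1',0),('keeper_knob',124)],2)
for l in o: print(l);cluster(o[l])
to(500,255,200,90)
c=r.snapshot('scene');save(c,'b5',2.5,(60,110,380,280))"
```

```text
time: 41.1
tool_pos: [670.0, 167.7, 198.3]
tcp_rot: [179.5, 0.0, 90.3]
ft_force: [0.7, -0.4, -0.1]
finger_gap: 42.5
F mean [ 1.41 -0.08  3.38] sd [0.63 0.44 1.9 ]
vase_1
   4 [594.5 167.2] per cam [[594.5, 164.8], [587.2, 168.7]]
   4 [ 540.8 -383.2] per cam [[537.2, -376.8], [545.4, -386.5]]
   3 [516.9 170. ] per cam [[527.9, 173.0], [516.0, 163.4]]
   3 [ 445.  -372.6] per cam [[449.3, -375.6], [439.3, -371.7]]
   4 [665.4 168.1] per cam [[664.2, 178.0], [666.0, 167.9]]
keeper_knob
   4 [507.5 354.4] per cam [[499.6, 355.4], [515.8, 354.4]]
   1 [511.8 152.2] per cam [[511.8, 152.2]]
shift [ 0.0884 -0.1684 -0.006 ] turn 0.3
```

View pics/b5.png

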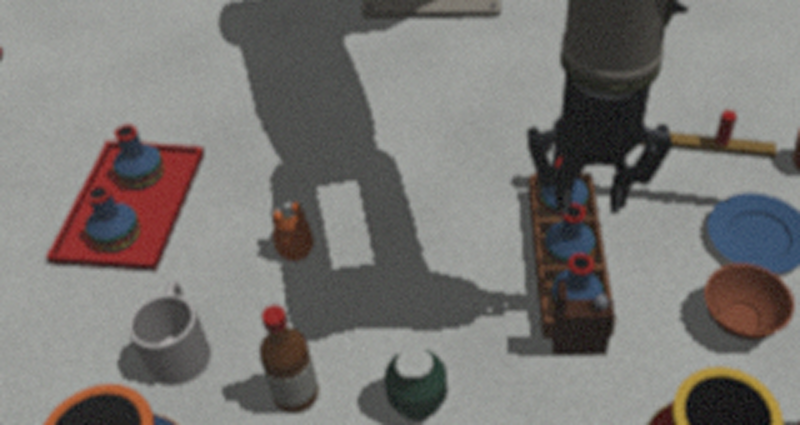

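All five vases are upright: three in the rack and two in the tray. Keeper is still open, with the knob at about (506, 353). Now I go to the knob.

```bash
python3 -m jog '[[0.026,-0.023,0,-8,50],[0.052,-0.046,0,-16,50],[0.078,-0.07,0,-24,50],[0.104,-0.093,0,-32,50],[0.13,-0.116,0,-40,50],[0.156,-0.14,0,-48,50],[0.182,-0.163,0,-56,50],[0.186,-0.166,0,-60,50]]'
python3 -m jog '[[0,0,0,0,50],[0,0,0,0,50]]'
python3 -c "
from h import *
heft(3);to(505.5,353,134,150)"
```

```text
time: 42.65
tool_pos: [499.2, 355.5, 193.6]
tcp_rot: [179.9, 0.2, 150.8]
ft_force: [0.5, -0.4, -0.4]
finger_gap: 42.9
time: 42.85
tool_pos: [499.2, 355.7, 193.7]
tcp_rot: [179.9, 0.2, 150.7]
ft_force: [-0.3, 0.1, -0.2]
finger_gap: 42.9
F mean [-0.41  0.36  0.2 ] sd [0.67 0.54 0.14]
shift [-0.0058  0.0012  0.0595] turn 0.7
```

```bash
python3 -m jog '[[-0.006,0.001,0,0,50],[-0.006,0.001,0.03,0,50],[-0.006,0.001,0.057,0,50],[-0.006,0.001,0.057,0,50],[-0.006,0.001,0.057,0,32],[-0.006,0.001,0.057,0,32]]'
python3 -c "
from h import *
heft(2)
for a,y in((65,145),(50,135),(35,122),(20,110),(10,100)):
  t=np.radians(a);print(a);to(469+190*np.cos(t),166+190*np.sin(t),136,y)"
```

```text
time: 43.6
tool_pos: [507.0, 353.0, 138.5]
tcp_rot: [179.8, 0.2, 150.6]
ft_force: [0.0, 0.1, -0.1]
finger_gap: 27.3
F mean [ 0.06 -0.07  0.24] sd [0.43 0.43 0.32]
65
shift [-0.0443  0.0076  0.0027] turn 5.7
50
shift [-0.0938  0.0048  0.0027] turn 15.7
35
shift [-0.1409 -0.0106  0.0027] turn 28.7
20
shift [-0.1825 -0.0378  0.0027] turn 40.7
10
shift [-0.2056 -0.0614  0.0027] turn 50.7
```

```bash
python3 -m jog '[[-0.022,0.004,0.002,3,32],[-0.044,0.008,0.002,6,32],[-0.069,0.007,0.002,11,32],[-0.094,0.005,0.002,16,32],[-0.117,-0.002,0.002,22,32],[-0.141,-0.011,0.002,29,32],[-0.162,-0.023,0.002,35,32],[-0.182,-0.038,0.002,41,32]]'
python3 -c "
from h import *
heft(3)
c=r.snapshot('scene')
print([(round(d['conf'],2),ray(c,d['uv'],124)) for d in r.pinpoint(c,'keeper_knob')][:2])
for a,y in((10,100),(0.5,90)):
  t=np.radians(a);print(a);to(469+190*np.cos(t),166+190*np.sin(t),136,y)"
```

```text
time: 44.5
tool_pos: [648.5, 230.7, 139.0]
tcp_rot: [179.5, 0.0, 109.4]
ft_force: [-1.2, 0.8, 0.8]
finger_gap: 27.2
F mean [ 0.63 -0.53 -0.21] sd [0.61 1.24 0.75]
[(0.96, array([661.4, 231.7]))]
10
shift [-0.0335 -0.0027  0.0024] turn 9.7
0.5
shift [-0.064  -0.0106  0.0024] turn 19.7
```

```bash
python3 -m jog '[[-0.017,0,0.002,5,32],[-0.034,-0.003,0.002,10,32],[-0.05,-0.007,0.002,15,32],[-0.064,-0.011,0.002,19.5,32],[-0.068,-0.012,0.002,19.5,32],[-0.068,-0.012,0.002,19.5,32]]'
python3 -c "
from h import *
heft(3);to(659,160,136,90)"
```

```text
time: 45.35
tool_pos: [659.0, 163.9, 136.6]
tcp_rot: [179.6, -0.2, 90.4]
ft_force: [0.4, 0.2, 0.2]
finger_gap: 27.2
F mean [0.33 0.   0.19] sd [0.37 0.46 0.81]
shift [-0.0044  0.0001  0.0004] turn 0.4
```

```bash
python3 -m jog '[[-0.002,0,0,0,32],[-0.004,0,0,0,32],[-0.006,0,0,0,32],[-0.006,0,0,0,32]]'
python3 -c "
from h import *
heft(3);print(r.sense()['tool_pos'])
c=r.snapshot('scene');save(c,'k3',5,(250,120,370,240))"
```

```text
time: 45.9
tool_pos: [658.7, 160.9, 136.3]
tcp_rot: [179.6, -0.4, 90.5]
ft_force: [0.3, 10.5, -0.3]
finger_gap: 27.1
F mean [ 0.75 10.59 -0.6 ] sd [0.17 0.51 0.25]
[658.77161328 160.96314973 136.39365601]
```

View pics/k3.png

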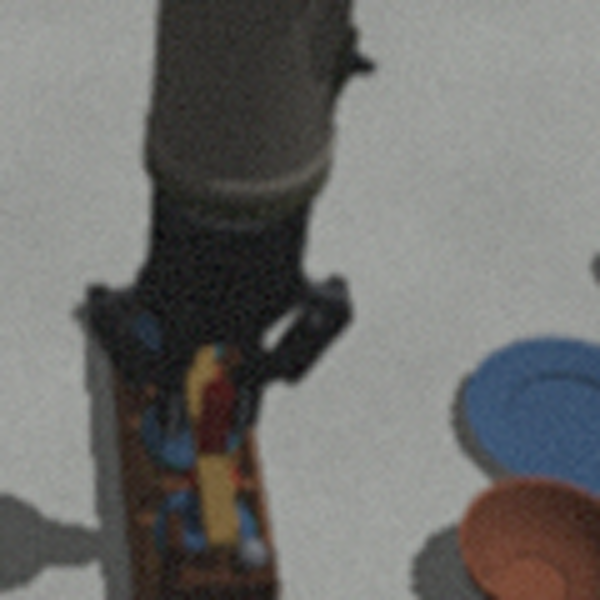

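```bash
python3 -m jog '[[-0.002,0,0,0,32],[-0.004,0,0,0,32],[-0.004,0,0,0,32]]'
python3 -c "
from h import *
heft(2);print(r.sense()['tool_pos'])"
```

```text
time: 46.4
tool_pos: [658.8, 160.7, 136.4]
tcp_rot: [179.5, -0.7, 90.6]
ft_force: [2.5, 15.6, -2.5]
finger_gap: 27.4
F mean [ 2.06 15.29 -2.89] sd [0.21 0.28 0.03]
[658.75314988 160.78031784 136.37551995]
```

Hard stop reached: force rises without motion. Centre, open and lift away.

```bash
python3 -m jog '[[0.005,0,0,0,32],[0.005,0,0,0,50],[0.005,0,0,0,50],[0.005,0,-0.03,0,50],[0.005,0,-0.07,0,50],[0.005,0,-0.11,0,50],[0.005,-0.05,-0.11,0,50],[0.005,-0.1,-0.11,0,50]]'
python3 -m jog '[[-0.04,-0.045,0,0,50],[-0.08,-0.09,0,0,50],[-0.12,-0.13,0,0,50],[-0.16,-0.16,0,0,50],[-0.16,-0.16,0,0,50],[-0.16,-0.16,0,0,50]]'
python3 -c "
from h import *
heft(2)
o=collect([('vase_1',0),('keeper_knob',124),('keeper_hinge',96),('owl',0),('mug',0),('soda',0),('bowl',0),('saucer',0),('jar_green',0),('cup',0)],2)
for l in o: print(l);cluster(o[l])
s=r.snapshot('top');c=r.snapshot('scene')
im=np.array(s['image'])[140:270,170:410,::-1];im2=np.array(c['image'])[125:265,80:340,::-1]
cv2.imwrite('pics/end.png',np.vstack([cv2.resize(im,(546,296),interpolation=cv2.INTER_CUBIC),cv2.resize(im2,(546,294),interpolation=cv2.INTER_CUBIC)]))"
```

```text
time: 47.3
tool_pos: [559.0, 162.8, 247.7]
tcp_rot: [179.2, -0.7, 90.5]
ft_force: [-1.1, 0.5, -0.4]
finger_gap: 42.9
time: 47.9
tool_pos: [399.0, -1.2, 244.0]
tcp_rot: [179.2, -0.6, 90.3]
ft_force: [-0.1, 0.8, -0.3]
finger_gap: 42.8
F mean [ 0.4   0.07 -0.34] sd [0.1  0.06 0.23]
vase_1
   4 [ 543. -380.] per cam [[539.4, -380.0], [546.8, -379.9]]
   2 [522.8 168.9] per cam [[518.9, 176.0], [526.8, 161.8]]
   4 [ 443.8 -377. ] per cam [[448.4, -375.2], [435.2, -381.5]]
   4 [666.3 173. ] per cam [[666.3, 173.4], [666.2, 167.6]]
   3 [597. 167.] per cam [[597.7, 169.4], [594.6, 163.9]]
keeper_knob
   4 [660.9 166.5] per cam [[657.6, 169.4], [664.4, 162.9]]
   1 [ 649.1 -322.7] per cam [[649.1, -322.7]]
keeper_hinge
   4 [470.6 168.8] per cam [[468.0, 169.5], [474.2, 168.4]]
   1 [609.6 146. ] per cam [[609.6, 146.0]]
owl
   4 [ 568.2 -164.4] per cam [[569.6, -164.4], [567.0, -163.2]]
mug
   4 [ 725.2 -270.1] per cam [[726.1, -270.1], [724.9, -269.6]]
   1 [586.6 171.7] per cam [[586.6, 171.7]]
   1 [ 568.8 -159.1] per cam [[568.8, -159.1]]
   1 [447.  505.2] per cam [[447.0, 505.2]]
soda
   1 [463.1 182.9] per cam [[463.1, 182.9]]
   4 [ 768.9 -140.8] per cam [[765.4, -140.8], [775.1, -138.2]]
bowl
   4 [688.9 359. ] per cam [[688.9, 365.2], [687.7, 355.0]]
saucer
   4 [566.4 403.8] per cam [[564.7, 409.8], [568.2, 401.5]]
   1 [517.6 163.8] per cam [[517.6, 163.8]]
jar_green
   4 [782.8  -5.2] per cam [[781.2, -6.1], [787.6, -5.2]]
   1 [447.3 500.8] per cam [[447.3, 500.8]]
cup
   4 [438.5 500.4] per cam [[437.8, 504.1], [444.0, 500.3]]
```

View pics/end.png

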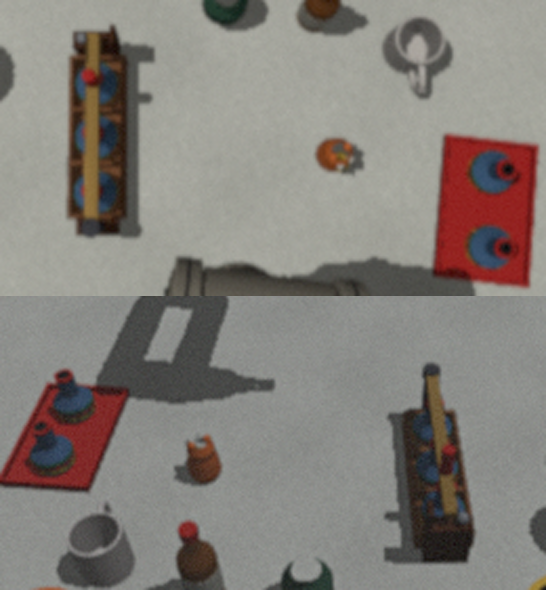

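The bar lies along the rack with the ball on its +y side. All vases are upright, and the bystanders are where they started.

```bash
python3 -c "
from bench import r
print(r.sense()['time']);print(r.hand_in())"
```

```text
50.3
the job is handed in; nothing more can be done
None
```

The job is done and was handed in at 50.3 s, well inside the 210 s limit; no verdict is reported.

**What I did:** I swung the keeper bar open to about 80° (1.4 rad) and hefted all five vases. Three were weighted (3.8 to 5 N) and went into bays 1, 2 and 3. Two were plain (1.4 N each) and went into the tray. I then swung the bar shut until it met a hard stop, where the force rose from 10.6 to 15.3 N with almost no further motion.

**Last checks:**
- **Vases:** the final pictures show all five upright in their places.
- **Keeper bar:** it lies along the rack with the catch ball on its open side. The knob, averaged over both cameras, is within about 2 mm of the shut position, roughly 0 ± 0.02 rad. The cameras differ by about 6 mm on it, so the hard stop is the stronger evidence that it is shut.
- **Bystanders:** all seven are within about 10 mm of their first readings, which is the detection noise.
- **Robot:** the arm stands clear of everything.

**One rough moment:** the first vase brushed a wall of bay 1 and was pressed on the floor with 34 N at the wrist. I backed it off and set it down again.

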